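# Swing a clamping lever in over the checking fixture

### The arm

A 6-joint arm with a two-finger parallel gripper is mounted at the origin on the work surface. World frame = base frame: x ahead of the robot, y to its left, z up, the work surface at z = 0. Lengths are in m, angles in degrees, forces in N, time in s.
With the tool pointing down it reaches from about 0.375 to 0.9 m from the base axis. Payload 3.1 kg.
Tool frame: the origin (TCP) lies between the finger pads; the fingertips stand 11 mm ahead of it and the grasp point (between the pads) lies 8 mm behind it; z points along the fingers, y is the line along which they close (so a half turn about z gives the same grasp; the last joint's range is limited). The gripper opens to 87 mm and grips with 3 to 60 N. Pads are 19 mm wide; open, the fingers measure 117 mm over their backs; the gripper's body (75 mm by 190 mm) begins 51 mm behind the grasp point.
Start: joints at [66.721, 30.224, 82.088, -0, 67.689, -10.227], TCP at [0.141, 0.609, 0.234] pointing down, gripper open.
Joint ranges: [-176.69, 176.69], [-43.24, 126.21], [12.49, 139.97], [-82, 262], [0, 151.66], [-163.58, 163.58]. Speed limits (degrees/s): [159.86, 159.86, 180, 180, 180, 180].

### API

Orientations are given as a 3x3 rotation matrix whose columns are the frame's x, y, z axes.
In Python, from rig import bot, viewer, workorder, nets gives the robot as it stands. The module is installed in compiled form; this text tells all that it offers.
- The arm moves only by the tool move_arm, never from a script. Its argument "increments" is a list of rows, each a list of 7 numbers: the shift along the tool's x, y, z normalised to -1 to 1, where 1 is 0.3 m, then the turn, a rotation vector about the tool's x, y, z normalised to -1 to 1, where 1 is pi rad, then the opening, from 0 (shut) to 1 (fully open). In form: [[tx, ty, tz, wx, wy, wz, grip], ...]. A call has 1 to 10 rows; each row is the pose to reach, as a shift and turn from the pose commanded when the call began, along the tool's axes at that moment, turning the shorter way round; what a row does not reach only later rows make up. A row lasts 1/12 s, in which the tool goes at most 41.7 mm and 7.16 degrees, less where a joint would pass 70% of its speed; a pose out of reach is approached as far as the arm can. A call with a number of a shift or a turn outside -1 to 1 is refused whole. A call with a gripper value outside its range is refused whole. The fingers move at their own pace and stop on an object; the grip force is fixed at half the most. Time passes only in rows, so rows that repeat a pose let the fingers close. It gives the time, the measured TCP pose, the force, the opening and the grip force at its end, in the units of the state.
- bot.read_state(): the state, without advancing time (a new reading comes with each control period).
- viewer.capture(name): name is "side" or "top"; returns a dict with "image" (420x560x3 uint8, blue, green, red), "K" (3x3 intrinsics, pixels), "dist" ([k1, k2, p1, p2, k3] as OpenCV has them; the pictures are not rectified), "eye" and "orientation" of the camera in the world. Camera axes: x right, y up, looking along -z (the intrinsics and any distortion apply to the point x, -y, -z); pixel columns grow to the right and rows downward; lengths in m; the calibration is good to about 2 mm. A picture is of the moment at which its call begins. There is no depth.
- workorder.hand_in(): hands the job in; it is judged then, once.
Trained networks look in the newest picture that a camera, given by its name, has taken for a name from the list of things; names that differ only in an ending like _2 or _b are one class to them, and where a whole thing is asked for, a point or a joint stands for the part that bears it (a point fixed in the world has none). Each returns a list of dicts, best first, with "conf" (0 to 1); they miss things now and then, are a little off and sometimes report something else, mostly with a low value. They report only what shows in the picture. A call takes as long as a camera call.
- nets.find_in(camera, thing): "location" ([column, row] in pixels, amid what is visible of it).
The state is a dict: "time_s": time; "joint_positions": joint angles; "qvel": joint speeds; "tau": joint torques, N m; "position": TCP position; "tcp_rot": TCP orientation; "force": force on the tool from outside, world axes, zero at the start; "moment": the same for the moment, N m; "opening": opening from 0.0 (shut) to 1.0 (fully open); "grasp_force": force on a finger pad.
Only numpy, scipy, OpenCV 4.12 (cv2) and the standard library are available. Lean on these libraries where they do the work, as an engineer would, in place of code of your own. Each camera call takes 0.05 s, during which the arm holds its last target. There are 200 camera calls.

### The job

One of the three clamping levers on the yellow checking fixture was carelessly left sticking out past the plate's front edge, so the fixture will not go back into its rack. Lift that handle clear of its teeth, swing it inward without turning the tight clamping screw until it points straight in over the plate like its two neighbours (as near as the teeth allow), and see that it drops fully home into its teeth. Leave the two neighbouring levers and everything lying about where they are.

Things in the scene. Friction and masses are not known exactly. Their poses are not given: they have to be found in the camera images.
- fixture_top (a point): Centre of the top face of the yellow base plate (280 x 440 x 30 mm, top 50 mm above the bench; fixed, cannot be moved). Its x axis points inward, from the front edge (nearer the robot) to the far edge; y runs along the 440 mm side. Farther in: a dark nest block 12 mm tall with a stamped bracket on it, and guide pillars 45 mm tall at the far corners. The levers' handles pass above all of these.
- rail_mid (a point): Middle of the top of the steel stop rail (34 mm wide, 20 mm tall, 410 mm long along the plate's y axis), 70 mm above the bench and 40 mm inside the plate's front edge. Three grey clamping levers of one shape stand on it in a row, 135 to 145 mm apart; the lever that sticks out can be any of the three.
- clamp_a: Fixed washer under the lever that sticks out; its origin lies on the lever's vertical turning axis, on the top of the rail (70 mm above the bench). Its x axis points straight in over the plate, as that of fixture_top: the direction the handle must point in at the end.
- lever_a_hub (a point): Centre of the top of that lever's grey hub (35 mm diameter, 36 mm tall), on the axis. 44 mm above clamp_a's origin when home in its teeth, about 47.5 mm when perched on the tooth tops (as it mostly starts), 52 mm when pulled up to its stop. Pulled straight up it leaves the teeth after 4 mm and stops at 8 mm; spring and weight push it down with 7 N (bottom) to 11 N (stop). Lifted, it swings freely and endlessly.
- lever_a_handle (a point): Middle of the grip of that lever's handle, on its centre line, 74 mm out from the turning axis, 51 mm above clamp_a's origin when home. A round bar, 13 mm thick here, 16 mm near its end, rising outward at 15 degrees; pinch it across from above. x axis: level, outward along the handle. It starts pointing out past the front edge, within 65 degrees of straight out, so must swing 115 to 180 degrees.
- lever_a_tip (a point): End of that handle, 104 mm out from the turning axis and 59 mm above clamp_a's origin when home. The lever drops home only in a tooth gap: gaps are evenly spaced, 10 to 20 degrees apart, each with only about 1 degree of slack either way. Let go between gaps it stays perched on the tooth tops; nudged on slowly (about 1 to 2 N at the handle) it drops into the next gap and then stands firm.
- screw_a_mark (a point): Point on the rim of the steel collar (27 mm across) just below that lever's hub, 13.5 mm from the axis; it turns with the clamping screw. The screw is tight: with the lever in its teeth about 45 N sideways at the handle would turn it. It must stay as it is (up to about 7 degrees does no harm).
- lever_b_handle (a point): Same point (74 mm out from its axis, 51 mm above the rail) on the handle of a neighbouring lever, which points inward within about 9 degrees of straight in. To be left alone.
- lever_c_handle (a point): Same point on the handle of the other neighbouring lever, which also points inward within about 9 degrees of straight in. To be left alone.
- bracket: Stamped aluminium bracket, 50 x 110 x 14 mm, lying on the nest block; origin at the centre of its underside. Bystander.
- gauge_pin_center (a point): Centre of a steel gauge pin, 16 mm in diameter and 26 mm tall, standing on the plate just inside the rail between two levers, top 76 mm above the bench. Bystander.
- mallet: Hammer with a blue handle, 280 mm long, lying on the bench left of the fixture. Bystander.
- parts_bin: Small red open bin, 100 x 75 x 50 mm, on the bench left of the fixture; origin at the centre of its underside. Bystander.
- spanner: Steel spanner lying on the bench right of the fixture. Bystander.
- hex_key: Dark L-shaped hex key, 150 mm long and 8 mm thick, lying on the bench in front of the fixture. Bystander.
- slide_hammer: Steel slide hammer, 260 mm long and 40 mm thick, lying on the bench to the right in front. Bystander.

How it is judged (in metres and radians):
On the way, in this order (a step that is already met when the one before it is completed fails the run):
1. the lever that sticks out is lifted clear of its teeth (z of lever_a_hub in the frame of clamp_a above 0.049 m), for 0.1 s.
2. its handle is swung in over the plate (x of lever_a_tip in the frame of clamp_a above 0.07 m), for 0.1 s.
At the end, for the whole second after the job is handed in: The lever that stuck out points straight in over the plate to within about 22 degrees, has dropped home into its teeth (hub within 1.5 mm of its lowest position), its screw has turned by no more than about 7 degrees, and the neighbouring levers' handles are within 8 mm of where they were (x of lever_a_tip in the frame of clamp_a above 0.0965 m and z of lever_a_hub in the frame of clamp_a below 0.0455 m and distance of screw_a_mark from where it was at the start of the episode below 0.0018 m and distance of each of lever_b_handle, lever_c_handle from where it was at the start of the episode below 0.008 m); the robot touches nothing.
It fails at once if the tight clamping screw is turned by more than about 7 degrees (distance of screw_a_mark from where it was at the start of the episode above 0.0018 m).
It fails at once if a neighbouring lever is knocked by more than 8 mm at the handle (distance of any of lever_b_handle, lever_c_handle from where it was at the start of the episode above 0.008 m).
It fails at once if something lying about is shifted by more than 15 mm (distance of any of bracket, gauge_pin_center, mallet, parts_bin, spanner, hex_key, slide_hammer from where it was at the start of the episode above 0.015 m).
It also fails if it takes over 51 s, if anything falls off the work surface, if the arm or the gripper's body presses on something with over 40 N, if the wrist force passes 120 N, or if a joint passes its speed limit or range.

## Working session

There is one attempt and no reset: what is moved stays moved. The work goes in short steps, Python scripts to look and compute and a tool call to move; the robot and the scene stay as the last step left them, time stands still between calls to the robot, and variables do not carry over. Pictures are saved under pics/ and viewed, at most 10 in all, crops included, and the job is handed in when it is done.

Besides the shell and the picture viewer there is one more tool, called after "Request:" in YAML: its name, and indented under it one key for each argument. move_arm: Moves the arm, as the interface text tells. Its arguments: {"type":"object","properties":{"increments":{"type":"array"}},"required":["increments"]}

```bash
mkdir -p pics
cat > h.py <<'E'
import numpy as np, cv2
from rig import bot, viewer, workorder, nets
def ray(c,px):
    p=cv2.undistortPoints(np.array([[px]],float),np.array(c["K"]),np.array(c["dist"]))[0,0]
    d=np.array(c["orientation"])@np.array([p[0],-p[1],-1.]); return np.array(c["eye"]),d
def onz(c,px,z):
    e,d=ray(c,px); return e+d*(z-e[2])/d[2]
def proj(c,P):
    R=np.array(c["orientation"]); q=(np.atleast_2d(P)-np.array(c["eye"]))@R; q=q*[1,-1,-1]
    return cv2.projectPoints(q,np.zeros(3),np.zeros(3),np.array(c["K"]),np.array(c["dist"]))[0][:,0]
E
python3 - <<'E'
from h import *
for n in("side","top"):
    c=viewer.capture(n); cv2.imwrite(f"pics/{n}0.png",c["image"]); print(n,np.round(c["eye"],3),np.round(c["orientation"],2).tolist())
    for t,z in(("fixture_top",.05),("rail_mid",.07),("clamp_a",.07),("lever_a_hub",.117),("lever_a_handle",.124),("lever_a_tip",.132),("gauge_pin_center",.063)):
        for r in nets.find_in(n,t)[:4]: print(t,round(r["conf"],2),np.round(r["location"]),np.round(onz(c,r["location"],z),3))
print(bot.read_state())
E
```

```text
side [ 0.128 -0.945  1.176] [[0.92, 0.26, -0.28], [-0.38, 0.67, -0.64], [0.02, 0.69, 0.72]]
fixture_top 0.85 [303. 216.] [0.641 0.006 0.05 ]
rail_mid 0.65 [305. 219.] [ 0.631 -0.026  0.07 ]
clamp_a 0.7 [294. 244.] [ 0.56  -0.103  0.07 ]
lever_a_hub 0.56 [294. 238.] [ 0.551 -0.122  0.117]
lever_a_handle 0.62 [295. 242.] [ 0.545 -0.14   0.124]
lever_a_handle 0.43 [312. 193.] [0.672 0.018 0.124]
lever_a_tip 0.73 [297. 240.] [ 0.55  -0.141  0.132]
gauge_pin_center 0.18 [295. 238.] [ 0.575 -0.077  0.063]
top [0.375 0.023 1.378] [[-0.02, 0.99, -0.14], [-1.0, -0.02, 0.02], [0.01, 0.14, 0.99]]
fixture_top 0.89 [258. 179.] [0.65  0.051 0.05 ]
rail_mid 0.87 [261. 182.] [0.639 0.044 0.07 ]
clamp_a 0.79 [325. 212.] [ 0.554 -0.122  0.07 ]
lever_a_hub 0.77 [323. 209.] [ 0.555 -0.112  0.117]
lever_a_hub 0.64 [212. 283.] [0.378 0.167 0.117]
lever_a_hub 0.51 [261. 179.] [0.636 0.044 0.117]
lever_a_hub 0.4 [248. 158.] [0.691 0.075 0.117]
lever_a_handle 0.63 [326. 213.] [ 0.546 -0.119  0.124]
lever_a_tip 0.78 [326. 210.] [ 0.551 -0.119  0.132]
{'time_s': 0.8, 'joint_positions': array([ 6.67218576e+01,  3.02198774e+01,  8.20866814e+01,  6.37352119e-04,
        6.76885467e+01, -1.02266807e+01]), 'qvel': array([ 0.02423995,  0.01857608, -0.05849499,  0.0153107 , -0.00537551,
       -0.00091728]), 'tau': array([-1.03043047e-03, -4.39956844e+01, -1.76977640e+01,  6.33712113e-02,
        5.04133722e-02,  1.76994313e-06]), 'position': array([0.14110035, 0.60885729, 0.23359301]), 'tcp_rot': array([[-9.74166673e-01,  2.25830231e-01,  2.43060415e-05],
       [ 2.25830232e-01,  9.74166669e-01,  8.25378452e-05],
       [-5.03859487e-06,  8.58946570e-05, -9.99999996e-01]]), 'force': array([ 0.22637352,  0.91104436, -0.8404549 ]), 'moment': array([ 0.03629255,  0.06311537, -0.00099407]), 'grasp_force': 0.0, 'opening': 0.9957199837706705}
```

View pics/top0.png

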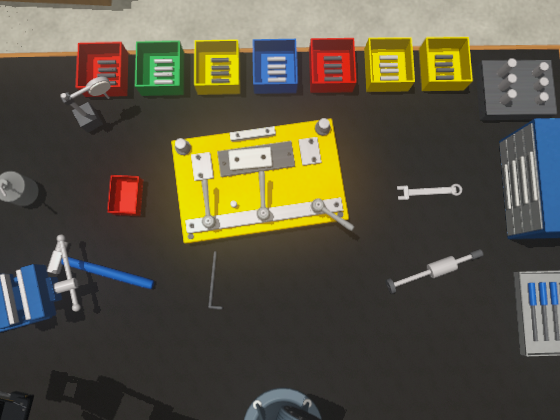

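View pics/side0.png

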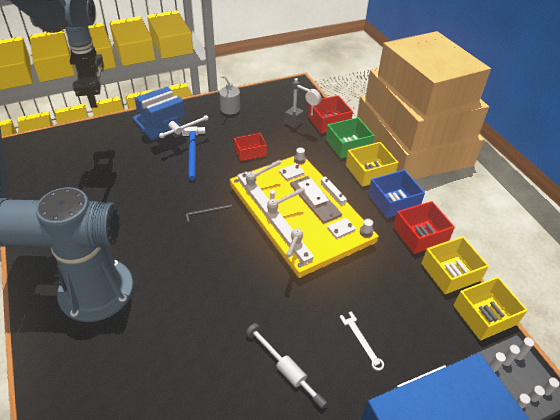

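The top picture shows the right-hand lever sticking out: its hub is at about (318,205) and its tip at (352,229). The neighbours' hubs are at (208,222) and (264,213), pointing inward. I'll take a closer crop.

Run:
```python
from h import *
a=cv2.imread("pics/top0.png")[170:245,280:360]; b=cv2.imread("pics/side0.png")[215:275,265:325]
a=cv2.resize(a,(400,375),interpolation=2);b=cv2.resize(b,(375,375),interpolation=2)
cv2.imwrite("pics/crop.png",np.hstack([a,b]))
c=viewer.capture("top")
for p,z in (((208.5,221.5),.114),((264,213),.114),((318,205.5),.117),((352,229),.132),((185,242),.05),((348,213),.05),((332,121),.05),((172,142),.05),((234,205),.076)): print(p,np.round(onz(c,p,z),4))
```

```text
(208.5, 221.5) [0.5311 0.1764 0.114 ]
(264, 213) [0.5496 0.0368 0.114 ]
(318, 205.5) [ 0.5654 -0.0996  0.117 ]
(352, 229) [ 0.5025 -0.1805  0.132 ]
(185, 242) [0.4861 0.246  0.05  ]
(348, 213) [ 0.5537 -0.1851  0.05  ]
(332, 121) [ 0.8074 -0.1524  0.05  ]
(172, 142) [0.757  0.2819 0.05  ]
(234, 205) [0.5775 0.1147 0.076 ]
```

View pics/crop.png

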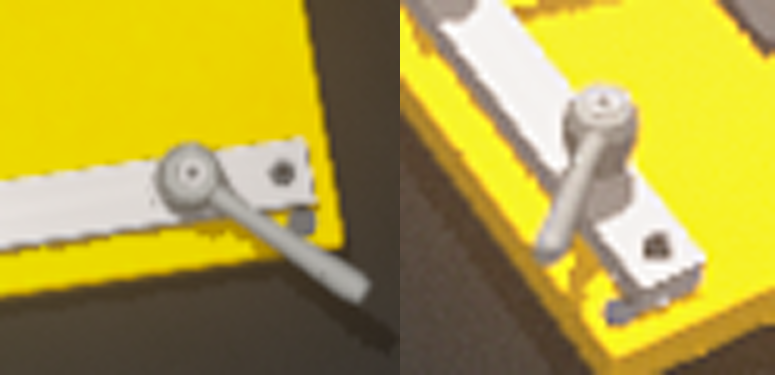

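The crop shows lever A's hub top at top-image (318,204.4) and its tip at about (352.4,228). In the side image the hub is at about (297.3,231.5) and the tip at (288.7,255). I'll triangulate these points.

Run:
```python
from h import *
t=viewer.capture("top"); s=viewer.capture("side")
def tri(a,b):
    e1,d1=ray(t,a);e2,d2=ray(s,b)
    k=np.linalg.lstsq(np.stack([d1,-d2],1),e2-e1,rcond=None)[0]; p,q=e1+d1*k[0],e2+d2*k[1]
    return np.round((p+q)/2,4),np.round(p-q,4)
print(tri((318,204.4),(297.3,231.5)),tri((352.4,228),(288.7,255)))
hub=onz(t,(318,204.4),.117); tip=onz(t,(352.2,227.8),.132); d=tip-hub; print(hub,tip,np.hypot(*d[:2]),np.degrees(np.arctan2(d[1],d[0])))
# handle centreline by image threshold-free check: project model points
for ph in(-126,-128,-130):
    u=np.array([np.cos(np.radians(ph)),np.sin(np.radians(ph))])
    P=[np.r_[hub[:2]+r*u,z] for r,z in((0,.117),(.074,.1245),(.104,.1325))]
    print(ph,np.round(proj(t,P),1).tolist(),np.round(proj(s,P),1).tolist())
```

```text
(array([ 0.5692, -0.1001,  0.1154]), array([-0.0016,  0.0005, -0.0003])) (array([ 0.506 , -0.1818,  0.1327]), array([-0.0021,  0.0006, -0.0003]))
[ 0.56819834 -0.09972716  0.117     ] [ 0.50547154 -0.18113782  0.132     ] 0.10277327339357285 -127.61420038563246
-126 [[318.0, 204.4], [342.8, 220.7], [353.3, 227.1]] [[296.6, 231.2], [291.2, 249.1], [289.0, 255.6]]
-128 [[318.0, 204.4], [342.2, 221.5], [352.5, 228.3]] [[296.6, 231.2], [290.3, 248.9], [287.6, 255.3]]
-130 [[318.0, 204.4], [341.6, 222.3], [351.6, 229.4]] [[296.6, 231.2], [289.4, 248.7], [286.3, 255.0]]
```

Request:
move_arm:
  increments:
    - [-0.8,-0.97,0,0,0,0,0.6]
    - [-0.8,-0.97,0,0,0,0,0.6]
    - [-0.8,-0.97,0,0,0,0,0.6]
    - [-0.8,-0.97,0,0,0,0,0.6]
    - [-0.8,-0.97,0,0,0,0,0.6]
    - [-0.8,-0.97,0,0,0,0,0.6]
    - [-0.8,-0.97,0,0,0,0,0.6]
    - [-0.8,-0.97,0,0,0,0,0.6]
    - [-0.8,-0.97,0,0,0,0,0.6]
    - [-0.8,-0.97,0,0,0,0,0.6]

```text
time_s: 1.78
position: [0.3122, 0.2662, 0.2338]
tcp_rot: [[-0.972, 0.233, 0.002], [0.233, 0.972, -0.002], [-0.002, -0.002, -1.0]]
force: [0.0, 1.4, 0.0]
opening: 0.599
grasp_force: 0.0
```

Request:
move_arm:
  increments:
    - [-0.9,-0.97,0,0,0,0.36,0.6]
    - [-0.9,-0.97,0,0,0,0.36,0.6]
    - [-0.9,-0.97,0,0,0,0.36,0.6]
    - [-0.9,-0.97,0,0,0,0.36,0.6]
    - [-0.9,-0.97,0,0,0,0.36,0.6]
    - [-0.9,-0.97,0,0,0,0.36,0.6]
    - [-0.9,-0.97,0,0,0,0.36,0.6]
    - [-0.9,-0.97,0,0,0,0.36,0.6]
    - [-0.9,-0.97,0,0,0,0.36,0.6]
    - [-0.9,-0.97,0,0,0,0.36,0.6]

```text
time_s: 2.62
position: [0.5098, -0.0775, 0.234]
tcp_rot: [[-0.203, 0.979, 0.004], [0.979, 0.204, -0.002], [-0.003, 0.004, -1.0]]
force: [0.1, 0.6, -0.5]
opening: 0.599
grasp_force: 0.0
```

```bash
cat >> h.py <<'E'
A=np.array([.5687,-.0999])
def go(x,y,z,phi):
    s=bot.read_state(); R=np.array(s["tcp_rot"]); d=R.T@(np.array([x,y,z])-s["position"])/.3
    a=np.radians(phi+180); T=np.array([[np.cos(a),np.sin(a),0],[np.sin(a),-np.cos(a),0],[0,0,-1]])
    print(round(s["time_s"],2),np.round(s["position"],4),np.round(d,4),np.round(cv2.Rodrigues(R.T@T)[0].ravel()/np.pi,4), np.round(s["force"],1),round(s["opening"],3))
def P(phi,r=.074): return A+r*np.array([np.cos(np.radians(phi)),np.sin(np.radians(phi))])
E
python3 -c "
from h import *
go(*P(-127.5),.16,-127.5);go(*P(-127.5),.1165,-127.5)"
```

```text
2.62 [ 0.5098 -0.0775  0.234 ] [-0.2734 -0.0106  0.2476] [0.0015 0.0005 0.2736] [ 0.1  0.6 -0.5] 0.599
2.62 [ 0.5098 -0.0775  0.234 ] [-0.2729 -0.0112  0.3926] [0.0015 0.0005 0.2736] [ 0.1  0.6 -0.5] 0.599
```

Request:
move_arm:
  increments:
    - [-0.27,-0.011,0.1,0,0,0.274,0.6]
    - [-0.27,-0.011,0.2,0,0,0.274,0.6]
    - [-0.27,-0.011,0.248,0,0,0.274,0.6]
    - [-0.27,-0.011,0.248,0,0,0.274,0.6]
    - [-0.27,-0.011,0.248,0,0,0.274,0.6]
    - [-0.27,-0.011,0.248,0,0,0.274,0.6]
    - [-0.27,-0.011,0.248,0,0,0.274,0.6]
    - [-0.27,-0.011,0.248,0,0,0.274,0.6]
    - [-0.27,-0.011,0.248,0,0,0.274,0.6]
    - [-0.27,-0.011,0.248,0,0,0.274,0.6]

```text
time_s: 3.45
position: [0.5206, -0.153, 0.1592]
tcp_rot: [[0.602, 0.798, 0.0], [0.798, -0.602, -0.0], [0.0, 0.0, -1.0]]
force: [-0.8, 0.6, 0.5]
opening: 0.603
grasp_force: 0.0
```

```bash
python3 -c "
from h import *
go(*P(-127.5),.1165,-127.5)
t=viewer.capture('top');s=viewer.capture('side')
a=cv2.resize(t['image'][170:250,280:380],(500,400),interpolation=2);b=cv2.resize(s['image'][205:275,250:320],(400,400),interpolation=2)
cv2.imwrite('pics/ap.png',cv2.resize(np.hstack([a,b]),(800,356)))"
```

```text
3.45 [ 0.5206 -0.153   0.1592] [-0.0088  0.0196  0.1425] [ 0.0001 -0.      0.0027] [-0.8  0.6  0.5] 0.603
```

View pics/ap.png

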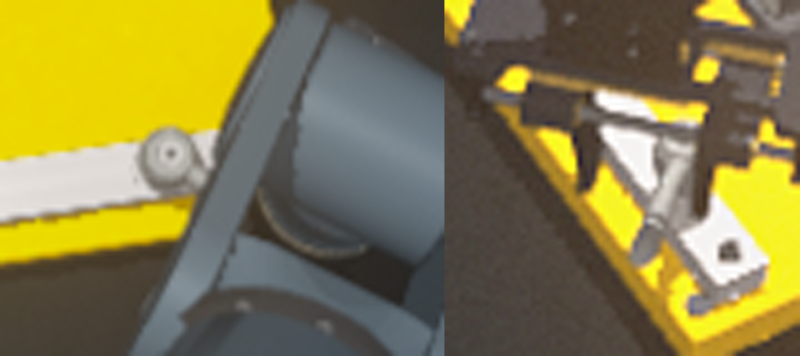

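The side view shows the fingers either side of the handle, at crop (590,160) and (705,190), with the grip between them at about (665,190). Next I descend and close.

Request:
move_arm:
  increments:
    - [-0.009,0.02,0.05,0,0,0.003,0.6]
    - [-0.009,0.02,0.1,0,0,0.003,0.6]
    - [-0.009,0.02,0.142,0,0,0.003,0.6]
    - [-0.009,0.02,0.142,0,0,0.003,0.6]
    - [-0.009,0.02,0.142,0,0,0.003,0.35]
    - [-0.009,0.02,0.142,0,0,0.003,0.3]
    - [-0.009,0.02,0.142,0,0,0.003,0.26]
    - [-0.009,0.02,0.142,0,0,0.003,0.22]
    - [-0.009,0.02,0.142,0,0,0.003,0.2]
    - [-0.009,0.02,0.142,0,0,0.003,0.2]

```text
time_s: 4.38
position: [0.5237, -0.1591, 0.1171]
tcp_rot: [[0.612, 0.791, 0.001], [0.791, -0.612, -0.0], [0.0, 0.001, -1.0]]
force: [-0.3, 0.4, -0.2]
opening: 0.25
grasp_force: 0.0
```

Request:
move_arm:
  increments:
    - [0,0,0,0,0,0,0.1]
    - [0,0,0,0,0,0,0.0]
    - [0,0,0,0,0,0,0.0]
    - [0,0,0,0,0,0,0.0]
    - [0,0,0,0,0,0,0.0]

```text
time_s: 4.8
position: [0.5234, -0.159, 0.1166]
tcp_rot: [[0.612, 0.791, -0.0], [0.791, -0.612, -0.0], [-0.0, -0.0, -1.0]]
force: [-0.9, 0.7, 1.4]
opening: 0.146
grasp_force: 29.4
```

Request:
move_arm:
  increments:
    - [0,0,-0.004,0,0,0,0]
    - [0,0,-0.008,0,0,0,0]
    - [0,0,-0.012,0,0,0,0]
    - [0,0,-0.012,0,0,0,0]
    - [0,0,-0.012,0,0,0,0]

```text
time_s: 5.22
position: [0.5237, -0.1583, 0.1194]
tcp_rot: [[0.612, 0.791, 0.0], [0.791, -0.612, 0.001], [0.001, -0.001, -1.0]]
force: [4.0, 3.3, -9.4]
opening: 0.148
grasp_force: 30.4
```

Request:
move_arm:
  increments:
    - [0,0,-0.003,0,0,0,0]
    - [0,0,-0.005,0,0,0,0]
    - [0,0,-0.005,0,0,0,0]
    - [0,0,-0.005,0,0,0,0]

```text
time_s: 5.55
position: [0.5237, -0.1583, 0.1209]
tcp_rot: [[0.612, 0.791, 0.0], [0.791, -0.612, 0.001], [0.001, -0.001, -1.0]]
force: [4.9, 3.4, -9.6]
opening: 0.148
grasp_force: 30.4
```

```bash
python3 -c "
from h import *
s=bot.read_state();print(s['position'],s['force'],s['moment'],s['tcp_rot'])
p=s['position'][:2]; 
p0=np.array([.5237,-.1588]);u=(p0-A)/np.linalg.norm(p0-A);print(np.linalg.norm(p0-A),np.degrees(np.arctan2(u[1],u[0])))
# rows relative to commanded pose: circle radius .074, tool x to axis; tool rotates +th about world z = -th about tool z
for th in range(5,50,5):
    a=np.radians(th); r=.074/.3
    # tool frame: axis at (+r,0); position = axis - r*(cos, sin) with tool angle -th
    print(th, round(r*(1-np.cos(a)),4), round(r*np.sin(a),4), round(-th/180,4))
"
```

```text
[ 0.52370417 -0.15826159  0.12086826] [ 4.8531941   3.35082381 -9.57177677] [ 0.3899097  -0.62770513 -0.04652812] [[ 6.12002935e-01  7.90855479e-01  1.35806762e-04]
 [ 7.90854721e-01 -6.12002570e-01  1.29006225e-03]
 [ 1.10336689e-03 -6.82118464e-04 -9.99999159e-01]]
0.07412293841989802 -127.38007324046364
5 0.0009 0.0215 -0.0278
10 0.0037 0.0428 -0.0556
15 0.0084 0.0638 -0.0833
20 0.0149 0.0844 -0.1111
25 0.0231 0.1042 -0.1389
30 0.033 0.1233 -0.1667
35 0.0446 0.1415 -0.1944
40 0.0577 0.1586 -0.2222
45 0.0722 0.1744 -0.25
```

Request:
move_arm:
  increments:
    - [0,0.003,0,0,0,-0.004,0]
    - [0,0.0065,0,0,0,-0.0083,0]
    - [0,0.0065,0,0,0,-0.0083,0]

```text
time_s: 5.8
position: [0.5247, -0.1591, 0.1207]
tcp_rot: [[0.591, 0.806, -0.001], [0.806, -0.591, 0.002], [0.001, -0.002, -1.0]]
force: [3.7, 3.5, -10.2]
opening: 0.149
grasp_force: 30.4
```

Request:
move_arm:
  increments:
    - [0,0.0065,0,0,0,-0.0083,0]
    - [0.0001,0.013,0,0,0,-0.0167,0]
    - [0.0001,0.013,0,0,0,-0.0167,0]

```text
time_s: 6.05
position: [0.528, -0.1614, 0.1206]
tcp_rot: [[0.548, 0.837, -0.001], [0.837, -0.548, 0.002], [0.001, -0.002, -1.0]]
force: [3.9, 3.1, -9.1]
opening: 0.15
grasp_force: 30.4
```

Request:
move_arm:
  increments:
    - [0,0,-0.0035,0,0,0,0]
    - [0,0,-0.0035,0,0,0,0]
    - [0,0,-0.0035,0,0,0,0]

```text
time_s: 6.3
position: [0.528, -0.1613, 0.1217]
tcp_rot: [[0.548, 0.836, -0.001], [0.836, -0.548, 0.002], [0.001, -0.002, -1.0]]
force: [4.6, 4.1, -10.7]
opening: 0.148
grasp_force: 30.4
```

Request:
move_arm:
  increments:
    - [0.0009,0.0215,-0.002,0,0,-0.0278,0]
    - [0.0037,0.0428,-0.002,0,0,-0.0556,0]
    - [0.0084,0.0638,-0.002,0,0,-0.0833,0]
    - [0.0149,0.0844,-0.002,0,0,-0.1111,0]
    - [0.0231,0.1042,-0.002,0,0,-0.1389,0]
    - [0.033,0.1233,-0.002,0,0,-0.1667,0]
    - [0.0446,0.1415,-0.002,0,0,-0.1944,0]
    - [0.0577,0.1586,-0.002,0,0,-0.2222,0]
    - [0.0722,0.1744,-0.002,0,0,-0.25,0]
    - [0.0722,0.1744,-0.002,0,0,-0.25,0]

```text
time_s: 7.13
position: [0.5832, -0.1721, 0.1216]
tcp_rot: [[-0.206, 0.979, -0.003], [0.979, 0.206, 0.002], [0.002, -0.003, -1.0]]
force: [1.6, 0.9, -9.7]
opening: 0.148
grasp_force: 30.4
```

Request:
move_arm:
  increments:
    - [0.0009,0.0215,0,0,0,-0.0278,0]
    - [0.0037,0.0428,0,0,0,-0.0556,0]
    - [0.0084,0.0638,0,0,0,-0.0833,0]
    - [0.0149,0.0844,0,0,0,-0.1111,0]
    - [0.0231,0.1042,0,0,0,-0.1389,0]
    - [0.033,0.1233,0,0,0,-0.1667,0]
    - [0.0446,0.1415,0,0,0,-0.1944,0]
    - [0.0577,0.1586,0,0,0,-0.2222,0]
    - [0.0722,0.1744,0,0,0,-0.25,0]
    - [0.0722,0.1744,0,0,0,-0.25,0]

```text
time_s: 7.97
position: [0.6298, -0.1405, 0.122]
tcp_rot: [[-0.837, 0.547, -0.002], [0.547, 0.837, 0.0], [0.002, -0.001, -1.0]]
force: [1.4, 1.0, -10.3]
opening: 0.147
grasp_force: 30.4
```

Request:
move_arm:
  increments:
    - [0.0009,0.0215,0,0,0,-0.0278,0]
    - [0.0037,0.0428,0,0,0,-0.0556,0]
    - [0.0084,0.0638,0,0,0,-0.0833,0]
    - [0.0149,0.0844,0,0,0,-0.1111,0]
    - [0.0231,0.1042,0,0,0,-0.1389,0]
    - [0.033,0.1233,0,0,0,-0.1667,0]
    - [0.033,0.1233,0,0,0,-0.1667,0]
    - [0.033,0.1233,0,0,0,-0.1667,0]

```text
time_s: 8.63
position: [0.6417, -0.1047, 0.1226]
tcp_rot: [[-0.998, 0.06, -0.002], [0.06, 0.998, 0.0], [0.002, 0.0, -1.0]]
force: [1.6, 0.7, -9.9]
opening: 0.152
grasp_force: 30.4
```

Request:
move_arm:
  increments:
    - [0.0003,0.0129,0,0,0,-0.0167,0]
    - [0.0003,0.0129,0.006,0,0,-0.0167,0]
    - [0.0003,0.0129,0.012,0,0,-0.0167,0]
    - [0.0003,0.0129,0.012,0,0,-0.0167,0]
    - [0.0003,0.0129,0.012,0,0,-0.0167,0]

```text
time_s: 9.05
position: [0.6421, -0.1011, 0.1195]
tcp_rot: [[-1.0, 0.005, -0.001], [0.005, 1.0, 0.0], [0.001, 0.0, -1.0]]
force: [-0.6, -0.2, -8.6]
opening: 0.148
grasp_force: 30.4
```

Request:
move_arm:
  increments:
    - [0,0,0.004,0,0,0,0]
    - [0,0,0.008,0,0,0,0]
    - [0,0,0.008,0,0,0,0]
    - [0,0,0.008,0,0,0,0]

```text
time_s: 9.38
position: [0.6428, -0.1011, 0.118]
tcp_rot: [[-1.0, 0.004, 0.0], [0.004, 1.0, -0.001], [-0.0, -0.001, -1.0]]
force: [-1.4, 0.1, -4.5]
opening: 0.148
grasp_force: 30.0
```

Contact with the tooth tops has begun, since the load is dropping. I'll loosen to a straddle.

Request:
move_arm:
  increments:
    - [0,0,0.003,0,0,0,0]
    - [0,0,0.003,0,0,0,0.18]
    - [0,0,0.003,0,0,0,0.2]
    - [0,0,0.003,0,0,0,0.2]
    - [0,0,0.003,0,0,0,0.2]

```text
time_s: 9.8
position: [0.6436, -0.1011, 0.1173]
tcp_rot: [[-1.0, 0.003, 0.002], [0.003, 1.0, -0.001], [-0.002, -0.001, -1.0]]
force: [-0.0, -0.0, -0.3]
opening: 0.196
grasp_force: 0.0
```

Request:
move_arm:
  increments:
    - [0,0.003,0,0,0,-0.0039,0.2]
    - [0,0.006,0,0,0,-0.0078,0.2]
    - [0,0.009,0,0,0,-0.0117,0.2]
    - [0.0001,0.012,0,0,0,-0.0156,0.2]
    - [0.0002,0.015,0,0,0,-0.0194,0.2]
    - [0.0002,0.015,0,0,0,-0.0194,0.2]

```text
time_s: 10.3
position: [0.6431, -0.0965, 0.1166]
tcp_rot: [[-0.998, -0.058, 0.001], [-0.058, 0.998, -0.0], [-0.001, -0.0, -1.0]]
force: [0.0, -1.8, 0.9]
opening: 0.198
grasp_force: 0.9
```

Request:
move_arm:
  increments:
    - [0,0.003,0,0,0,-0.0039,0.2]
    - [0,0.006,0,0,0,-0.0078,0.2]
    - [0,0.009,0,0,0,-0.0117,0.2]
    - [0,0.009,0,0,0,-0.0117,0.2]

```text
time_s: 10.63
position: [0.6423, -0.093, 0.1162]
tcp_rot: [[-0.995, -0.095, -0.001], [-0.095, 0.995, 0.001], [0.0, 0.001, -1.0]]
force: [-0.7, -2.6, 1.1]
opening: 0.199
grasp_force: 0.5
```

Request:
move_arm:
  increments:
    - [0,0.003,0,0,0,-0.0039,0.2]
    - [0,0.006,0,0,0,-0.0078,0.2]
    - [0,0.009,0,0,0,-0.0117,0.2]
    - [0,0.009,0,0,0,-0.0117,0.2]

```text
time_s: 10.97
position: [0.642, -0.0918, 0.1163]
tcp_rot: [[-0.991, -0.132, -0.001], [-0.132, 0.991, -0.002], [0.001, -0.002, -1.0]]
force: [-0.8, -5.0, 0.1]
opening: 0.2
grasp_force: 2.3
```

Request:
move_arm:
  increments:
    - [0,0.003,0,0,0,0,0.2]
    - [0,0.005,0,0,0,0,0.2]
    - [0,0.005,0,0,0,0,0.2]

```text
time_s: 11.22
position: [0.642, -0.0913, 0.1164]
tcp_rot: [[-0.991, -0.132, -0.0], [-0.132, 0.991, -0.003], [0.001, -0.003, -1.0]]
force: [-0.2, -6.8, -0.1]
opening: 0.205
grasp_force: 3.4
```

Request:
move_arm:
  increments:
    - [0,-0.01,0,0,0,0,0.2]
    - [0,-0.02,0,0,0,0,0.2]
    - [0,-0.028,0,0,0,0,0.2]
    - [0,-0.035,0,0,0,0,0.2]
    - [0,-0.035,0,0,0,0,0.2]

```text
time_s: 11.63
position: [0.6429, -0.0978, 0.1161]
tcp_rot: [[-0.992, -0.13, -0.001], [-0.13, 0.992, 0.004], [0.001, 0.004, -1.0]]
force: [0.1, 3.7, 0.8]
opening: 0.202
grasp_force: 2.1
```

Request:
move_arm:
  increments:
    - [0,-0.004,0,0,0,0,0.2]
    - [0,-0.008,0,0,0,0,0.2]
    - [0,-0.008,0,0,0,0,0.2]

```text
time_s: 11.88
position: [0.643, -0.0985, 0.116]
tcp_rot: [[-0.992, -0.13, -0.002], [-0.13, 0.992, 0.007], [0.001, 0.007, -1.0]]
force: [-0.8, 8.7, 1.8]
opening: 0.202
grasp_force: 4.1
```

It's blocked both ways within the tooth slack, so it's seated. Now centre, open and retreat upward.

Request:
move_arm:
  increments:
    - [0,0.022,0,0,0,0,0.2]
    - [0,0.022,0,0,0,0,0.3]
    - [0,0.022,0,0,0,0,0.5]
    - [0,0.022,0,0,0,0,0.5]
    - [0,0.022,-0.08,0,0,0,0.5]
    - [0,0.022,-0.2,0,0,0,0.5]
    - [0,0.022,-0.33,0,0,0,0.5]
    - [0,0.022,-0.45,0,0,0,0.5]
    - [0,0.022,-0.45,0,0,0,0.5]

```text
time_s: 12.63
position: [0.6476, -0.0978, 0.2605]
tcp_rot: [[-0.991, -0.13, 0.016], [-0.13, 0.991, -0.006], [-0.015, -0.008, -1.0]]
force: [0.9, 0.3, 0.8]
opening: 0.497
grasp_force: 0.0
```

Request:
move_arm:
  increments:
    - [0.1,-0.7,-0.1,0,0,0,0.5]
    - [0.1,-0.7,-0.1,0,0,0,0.5]
    - [0.1,-0.7,-0.1,0,0,0,0.5]
    - [0.1,-0.7,-0.1,0,0,0,0.5]
    - [0.1,-0.7,-0.1,0,0,0,0.5]
    - [0.1,-0.7,-0.1,0,0,0,0.5]
    - [0.1,-0.7,-0.1,0,0,0,0.5]
    - [0.1,-0.7,-0.1,0,0,0,0.5]

```text
time_s: 13.3
position: [0.64, -0.308, 0.2807]
tcp_rot: [[-0.992, -0.129, -0.001], [-0.129, 0.992, 0.001], [0.001, 0.001, -1.0]]
force: [0.4, -0.3, -0.2]
opening: 0.5
grasp_force: 0.0
```

```bash
python3 -c "
from h import *
t=viewer.capture('top');s=viewer.capture('side')
a=cv2.resize(t['image'][110:250,170:370],(500,350),interpolation=2);b=cv2.resize(s['image'][205:275,260:320],(300,350),interpolation=2)
cv2.imwrite('pics/end.png',np.hstack([a,b]));print(bot.read_state()['force'])"
```

```text
[ 0.37147664  0.31894724 -0.12696006]
```

View pics/end.png

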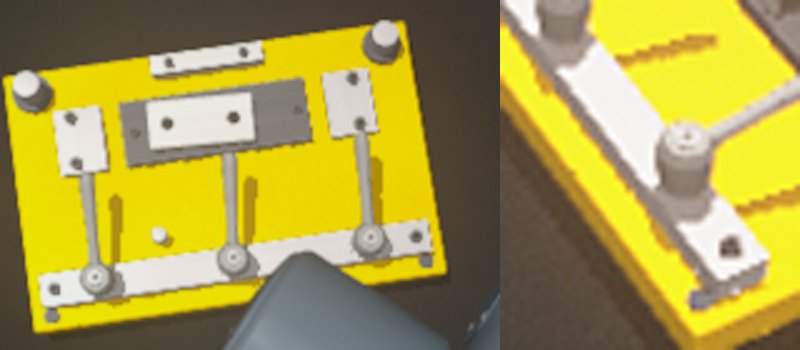

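The picture shows lever A pointing straight in, parallel to its neighbours: hub at crop (370,240), handle up to (360,130). The neighbours and the gauge pin look unmoved, so I'm handing in.

```bash
python3 -c "
from rig import workorder
print(workorder.hand_in())"
```

```text
the job is handed in; nothing more can be done
None
```

The job is handed in at about 13 s, with no verdict returned: the sticking-out lever now points straight in (by my estimate within a few degrees), was blocked both ways in its tooth gap at under 9 N, and the neighbours and gauge pin look unmoved in the last picture.

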